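Pack the dried-mushroom sample tray

ROBOT

A 6-joint arm with a two-finger parallel gripper is mounted at the origin on the work surface. World frame = base frame: x ahead of the robot, y to its left, z up, the work surface at z = 0. Lengths are in m, angles in degrees, forces in N, time in s.
With the tool pointing down it reaches from about 0.4 to 0.825 m from the base axis. Payload 7 kg.
Tool frame: the origin (TCP) lies midway between the tips of the shut fingers; the grasp point (between the pads) lies ctrl.tcp_to_grasp behind it (ctrl.tcp_to_grasp is the distance from the TCP to the grasp point, in m); z points along the fingers, y is the line along which they close (so a half turn about z gives the same grasp; the last joint's range is limited). The gripper opens to 88 mm and grips with 3 to 60 N. Pads are 19 mm wide; open, the fingers measure 130 mm over their backs; the gripper's body (78 mm by 193 mm) begins 47 mm behind the grasp point.
Start: joints at [16.507, 20.546, 0.682, 0, -70.136, -16.507], TCP at [0.675, -0, 0.227] pointing down, gripper open.
Joint ranges: [-176.03, 176.03], [-82.01, 121.73], [-58.28, 71.71], [-173.87, 95.51], [-174.79, -0.11], [-173.66, 173.66]. Speed limits (degrees/s): [136.94, 136.94, 172.46, 180, 180, 180].

INTERFACE

Orientations are given as [roll, pitch, yaw] about the fixed x, y, z axes, in that order (R = Rz(yaw) Ry(pitch) Rx(roll)).
In Python, from plant import ctrl, imaging, close_job gives the robot as it stands.
- The arm moves only by the shell command python3 -m crank 'ROWS'. ROWS is JSON, a list of rows, each a list of 3 entries, a list of its own where there are three numbers: the shift along the world's x, y, z in m, then the turn, a rotation vector about the world's x, y, z in degrees, then the opening, from -1 (shut) to 1 (fully open), so that 0 is half open. A call has 1 to 12 rows; each row shifts and turns the commanded pose from where the row before left it; what a row does not reach is not made up. A row lasts 1/10 s, in which the tool goes at most 50 mm and 8.59 degrees, less where a joint would pass 70% of its speed; a pose out of reach is approached as far as the arm can. A call is refused whole if a number of a shift passes 0.05 or a number of a turn 8.59, either way. A call with a gripper value outside its range is refused whole. The fingers move at their own pace and stop on an object; the grip force is fixed at half the most. Time passes only in rows, so rows that do not move let the fingers close. It gives the time, the measured TCP pose, the force, the opening and the grip force at its end, in the units of the state.
- ctrl.get_obs(): the state, without advancing time (a new reading comes with each control period).
- imaging.snapshot(name): name is "scene" or "side" or "wrist"; returns (picture, depth): 400x640x3 uint8, blue, green, red; 400x640 float32, m along the optical axis (not along the pixel's ray), 0 where there is no reading.
- imaging.camera_model(name): a dict with "mtx" (3x3 intrinsics, pixels), "D" ([k1, k2, p1, p2, k3] as OpenCV has them; the pictures are not rectified), "R" (3x3) and "t" (3): a world point X has camera coordinates R X + t. Camera axes: x right, y down, z forward; pixel columns grow to the right and rows downward; lengths in m; the calibration is good to about 2 mm. A picture is of the moment at which its call begins: read the wrist's pose just before it. camera_model takes no time and is no camera call; for the wrist camera it gives the pose at the moment of the call.
- close_job(): hands the job in; it is judged then, once.
The state is a dict: "clock": time; "joint_pos": joint angles; "qvel": joint speeds; "tau": joint torques, N m; "tool_pos": TCP position; "orientation": TCP orientation; "force": force on the tool from outside, world axes, zero at the start; "moment": the same for the moment, N m; "opening": finger opening in m; "gripper_force": force on a finger pad.
Only numpy, scipy, OpenCV 4.12 (cv2) and the standard library are available. Lean on these libraries where they do the work, as an engineer would, in place of code of your own. Each camera call takes 0.05 s, during which the arm holds its last target. There are 200 camera calls.

TASK

Make up the sample tray: set the three sound brown mushrooms, stems up and flat on the floor, one to a bay by size - the largest in the largest empty bay, the middle-sized in the middle-sized one, the smallest in the smallest. Nest the red cup upright and fully home in the short steel cup that stands in the fourth bay, which stays there. Leave the two rejects (the mouldy one and the one with the snapped stem) where they lie.

Things in the scene. Friction and masses are not known exactly. Their poses are not given: they have to be found in the camera images.
- m_large_mid (a point): the largest sound mushroom, dried, cap down and stem straight up: dark brown cap 74 mm across, 16 mm thick, cream gills facing up; light brown stem 15 mm thick in its middle, bare from 22 to 58 mm above the flat underside (pinch it there). Total height 58 mm. Point: on the axis, 29 mm above the underside; z up along the stem.
- m_medium_mid (a point): the middle-sized sound mushroom, dried, cap down and stem straight up: dark brown cap 58 mm across, 16 mm thick, cream gills facing up; light brown stem 14 mm thick in its middle, bare from 22 to 54 mm above the flat underside (pinch it there). Total height 54 mm. Point: on the axis, 27 mm above the underside; z up along the stem.
- m_small_mid (a point): the smallest sound mushroom, dried, cap down and stem straight up: dark brown cap 42 mm across, 16 mm thick, cream gills facing up; light brown stem 13 mm thick in its middle, bare from 22 to 50 mm above the flat underside (pinch it there). Total height 50 mm. Point: on the axis, 25 mm above the underside; z up along the stem.
- m_stub_mid (a point): reject, to be left alone: a mushroom with a brown cap 60 mm across and cream gills up, but its stem is snapped off to a short stub with a dark broken end, 22 mm total height. The point is on its axis, 11 mm above its underside.
- m_mould_mid (a point): reject, to be left alone: a mouldy mushroom, all blackish and grey-green, cap 60 mm across, grey-green gills up and a grey-green stem 14 mm thick standing up, 54 mm total height. The point is on its axis, 27 mm above its underside.
- red_cup_mid (a point): the loose red plastic cup: open tapered round cup standing upright, 85 mm high, 47 mm across at the foot, 62 mm across at the rim (59 mm across 65 mm up), wall 3 mm, empty. The point is on its axis half-way up (42.5 mm above its underside). It can be held round the outside just below the rim.
- steel_cup: short steel cup, loose, 250 g, upright in the tray's fourth bay: open, tapered, 45 mm high, 60 mm across at the foot, 76 mm at the rim; inside 53 mm across at the floor, 69 mm at the mouth; inner floor 5 mm above its underside. Origin: centre of its underside, z up. Seated, the red cup's foot rests on that inner floor and 45 mm of it stand out.
- tray: sample tray, fixed, 209 mm square, white floor 5 mm thick, blue walls 5 mm thick, 25 mm high. Origin: centre of underside; x away from robot, y left, turned up to 30 deg. Two off-centre dividers make 4 bays; inside x by y, centre (x, y) in mm: largest 110x110 at (44.5, 44.5); middle 84x110 at (-57.5, 44.5); smallest 84x84 at (-57.5, -57.5); fourth, with steel cup, 110x84 at (44.5, -57.5).
- board: grey sorting board, fixed, 260 x 320 mm, 6 mm thick, at the left or right of the tray. All the mushrooms, the red cup and two small bits of stem stand on it at the start, so their undersides are 6 mm above the table. Origin: centre of its underside, on the table; z up.
There are look-alikes about, which are no part of the job. Leave any purple look-alike of the part that bears m_large_mid alone. What is shaped like the part that bears m_medium_mid but yellow is not meant.

How it is judged (in metres and radians):
At the end, for the whole second after the job is handed in: Each sound mushroom flat in its own bay (height within 5 mm, tilt under 11 deg); red cup seated in the steel cup (axes within 10 mm, height within 5 mm, both within 7 deg of upright), steel cup in its bay; rejects within 30 mm of their start; all at rest and released (x of m_large_mid in the frame of tray between 0.0185 and 0.0705 m and y of m_large_mid in the frame of tray between 0.0185 and 0.0705 m and z of m_large_mid in the frame of tray below 0.039 m and angle between each of m_large_mid, m_medium_mid, m_small_mid's own z axis and vertical below 0.2 rad and linear speed of each of m_large, m_medium, m_small, red_cup below 0.02 m/s and x of m_medium_mid in the frame of tray between -0.0775 and -0.0375 m and y of m_medium_mid in the frame of tray between 0.0125 and 0.0765 m and z of m_medium_mid in the frame of tray below 0.037 m and x of m_small_mid in the frame of tray between -0.0845 and -0.0305 m and y of m_small_mid in the frame of tray between -0.0845 and -0.0305 m and z of m_small_mid in the frame of tray below 0.035 m and horizontal distance between red_cup_mid and steel_cup below 0.01 m and z of red_cup_mid in the frame of steel_cup below 0.0525 m and angle between each of red_cup_mid, steel_cup's own z axis and vertical below 0.12 rad and x of steel_cup in the frame of tray above -0.0105 m and y of steel_cup in the frame of tray between -0.0995 and -0.0155 m and height (world z) of steel_cup below 0.012 m and distance of each of m_stub_mid, m_mould_mid from where it was at the start of the episode below 0.03 m); the robot touches nothing.
It also fails if it takes over 96 s, if anything falls off the work surface, if the arm or the gripper's body presses on something with over 40 N, if the wrist force passes 120 N, or if a joint passes its speed limit or range.

## Working session

There is one attempt and no reset: what is moved stays moved. The work goes in short steps, Python scripts to look and compute and a shell command to move; the robot and the scene stay as the last step left them, time stands still between calls to the robot, and variables do not carry over. Pictures are saved under pics/ and viewed, at most 14 in all, crops included, and the job is handed in when it is done.

```bash
mkdir -p pics; cat > h.py <<'E'
import numpy as np, cv2
from plant import ctrl, imaging
def snap(n, f=None):
    m=imaging.camera_model(n); p,d=imaging.snapshot(n)
    np.savez(f'pics/{f or n}.npz',p=p,d=d,**{k:np.array(m[k]) for k in m if k in('mtx','D','R','t')})
    cv2.imwrite(f'pics/{f or n}.png',p); return p,d,m
def load(f): return np.load(f'pics/{f}.npz')
def ray(m,uv):
    q=cv2.undistortPoints(np.array([[uv]],float),np.array(m['mtx']),np.array(m['D']))[0,0]
    R=np.array(m['R']); t=np.array(m['t']).ravel()
    return -R.T@t, R.T@np.array([q[0],q[1],1.])
def atz(m,uv,z):
    o,r=ray(m,uv); return o+r*(z-o[2])/r[2]
def cloud(m):
    d=m['d']; h,w=d.shape; uv=np.stack(np.meshgrid(np.arange(w),np.arange(h)),-1).reshape(-1,1,2).astype(float)
    q=cv2.undistortPoints(uv,m['mtx'],m['D'])[:,0]
    P=np.c_[q,np.ones(len(q))]*d.reshape(-1,1)
    return ((P-m['t'].ravel())@m['R']).reshape(h,w,3)
E
python3 - <<'E'
from h import *
for n in('scene','side','wrist'):
    p,d,m=snap(n)
    print(n,-np.array(m['R']).T@np.array(m['t']).ravel(), np.array(m['R'])[2])
o=ctrl.get_obs(); print(o, ctrl.tcp_to_grasp)
E
```

```text
scene [ 1.03936218 -0.13260242  0.6837624 ] [-0.65844432  0.22312068 -0.71879638]
side [0.15285303 0.76285828 0.61814471] [ 0.34593041 -0.74320154 -0.57269854]
wrist [ 0.67451381 -0.07442759  0.38416052] [-0.00137474  0.27453218 -0.96157693]
{'clock': 0.15, 'joint_pos': array([ 1.65069725e+01,  2.05828955e+01,  6.46226797e-01, -1.40562461e-02,
       -7.01347971e+01, -1.65059736e+01]), 'qvel': array([-0.10979709, -0.10040412,  0.16857431, -0.03900833,  0.0130382 ,
       -0.01663933]), 'tau': array([ 1.39394037e-04, -5.83274567e+01,  2.93289685e+01,  7.00122759e+00,
        8.75052094e-03, -9.76538854e-05]), 'tool_pos': array([ 6.74641532e-01, -2.66013224e-05,  2.25832741e-01]), 'orientation': array([ 1.79927724e+02, -7.63536929e-03, -9.00037810e+01]), 'force': array([-0.06901134, -0.0464341 , -0.10464687]), 'moment': array([ 0.01897736,  0.01082106, -0.01199862]), 'gripper_force': 0.0, 'opening': 0.08781103055251097} 0.0188
```

View pics/scene.png

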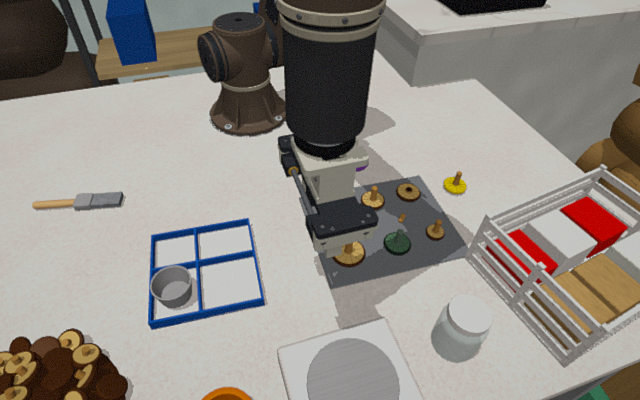

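The scene shows the tray at left (steel cup at 170,287) and the board at right: large mushroom near (348,252), mould (397,242), small (436,230), medium (373,197), stub (408,190). The gripper hides the red cup.

View pics/side.png

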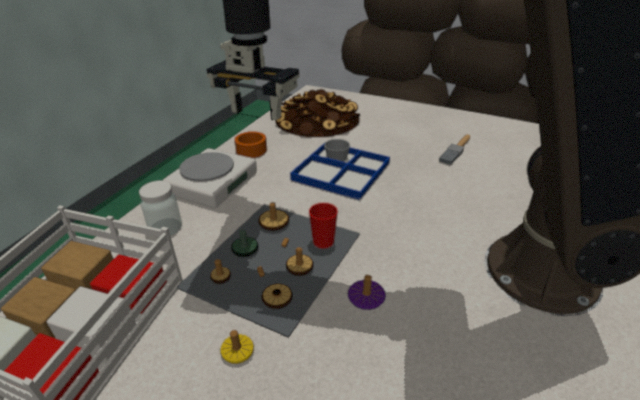

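View pics/wrist.png

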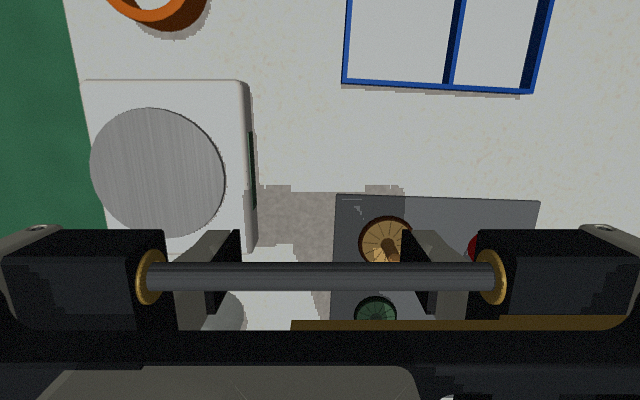

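Side view: red cup (323,225), medium stem top (299,250), stub (277,295), small (220,263), large (273,205), mould (244,240), purple (367,280), yellow (236,340) lookalikes. The wrist view shows the large mushroom near (387,245) and the near tray corner.

```bash
python3 - <<'E'
from h import *
s=load('side'); C=cloud(s); hsv=cv2.cvtColor(s['p'],cv2.COLOR_BGR2HSV)
def around(u,v,r,lo,hi):
    P=C[v-r:v+r,u-r:u+r].reshape(-1,3); return P[(P[:,2]>lo)&(P[:,2]<hi)]
for n,u,v,lo,hi in [('large',273,205,.035,.075),('med',299,252,.035,.07),('small',220,265,.035,.07),('mould',244,240,.035,.07),('purple',367,285,.03,.07)]:
    P=around(u,v,14,lo,hi); print(n,len(P),np.median(P,0).round(4),P[:,2].max().round(4))
m=(hsv[...,0]<8)&(hsv[...,1]>150); m[:,:290]=0;m[:,350:]=0
P=C[m]; P=P[P[:,2]>.02]; print('red',P.min(0),P.max(0))
def circ(P):
    A=np.c_[2*P[:,:2],np.ones(len(P))]; x=np.linalg.lstsq(A,(P[:,:2]**2).sum(1),rcond=None)[0]; return x[:2],np.sqrt(x[2]+x[:2]@x[:2])
print(circ(P[(P[:,2]>.083)&(P[:,2]<.096)]))
print('board',[np.median(C[v-1:v+2,u-1:u+2].reshape(-1,3),0).round(4) for u,v in[(265,207),(356,233),(292,331),(185,290)]])
for n in('side','scene'):
    s=load(n);C=cloud(s);hsv=cv2.cvtColor(s['p'],cv2.COLOR_BGR2HSV)
    m=(hsv[...,0]>100)&(hsv[...,0]<130)&(hsv[...,1]>130); P=C[m]; P=P[(P[:,2]>.02)&(P[:,2]<.03)&(P[:,0]>.3)&(P[:,0]<1)&(P[:,1]<.1)&(P[:,1]>-.4)]
    r=cv2.minAreaRect(P[:,:2].astype(np.float32)*1000); print(n,'tray',len(P),r)
    if n=='scene':
        b=C[260:310,145:197].reshape(-1,3); b=b[(b[:,2]>.046)&(b[:,2]<.056)]; print('steel',len(b),circ(b))
    else:
        b=C[135:165,320:355].reshape(-1,3); b=b[(b[:,2]>.046)&(b[:,2]<.056)]; print('steel',len(b),circ(b))
E
```

```text
large 82 [0.588  0.0987 0.0529] 0.0659
med 88 [0.4644 0.2086 0.0518] 0.0618
small 69 [0.5934 0.3005 0.0481] 0.0575
mould 84 [0.5976 0.2076 0.0513] 0.0628
purple 117 [0.3167 0.2241 0.0489] 0.0599
red [ 0.15285303 -0.52981285  0.02000196] [0.82053227 0.76285828 0.61814471]
(array([ 0.61441901, -0.10856091]), np.float64(0.2722476406390757))
board [array([0.6431, 0.0489, 0.0073]), array([0.4037, 0.0495, 0.006 ]), array([0.4079, 0.3494, 0.0044]), array([0.6435, 0.3532, 0.0056])]
side tray 458 ((540.0091552734375, -192.5536346435547), (208.735595703125, 208.27354431152344), 87.07817077636719)
steel 77 (array([ 0.58065919, -0.25396481]), np.float64(0.03600202878648799))
scene tray 1351 ((542.1549072265625, -194.57424926757812), (208.0376739501953, 211.58079528808594), 86.79769897460938)
steel 273 (array([ 0.58185016, -0.25495812]), np.float64(0.03544592106773343))
```

```bash
python3 - <<'E'
from h import *
for n in('side','scene','wrist'):
    s=load(n);C=cloud(s)
    for k,x,y in [('large',.591,.0945),('med',.467,.205),('small',.596,.297),('mould',.6,.204)]:
        P=C.reshape(-1,3);P=P[(np.hypot(P[:,0]-x,P[:,1]-y)<.02)&(P[:,2]>.04)&(P[:,2]<.068)]
        if len(P)>5: print(n,k,len(P),np.median(P,0).round(4),(P[:,:2].min(0)+P[:,:2].max(0))/2)
    if n=='side':
        p=s['p'].astype(int);m=(p[...,2]>100)&(p[...,1]<60)&(p[...,0]<60); m[:,:300]=0;m[:,345:]=0;m[:195]=0;m[255:]=0
        P=C[m];P=P[(P[:,2]>.0)&(P[:,2]<.11)];print('red',len(P),P.min(0),P.max(0))
        Q=P[P[:,2]>.082];c,r=cv2.minEnclosingCircle(Q[:,:2].astype(np.float32)*1000);print(c,r)
        print(atz(s,(323,206),.091))
E
python3 -m crank '[[[-0.028,0.0315,-0.025],[0,0,0],0],[[-0.028,0.0315,-0.025],[0,0,0],0],[[-0.028,0.0315,-0.025],[0,0,0],0],[[0,0,0],[0,0,0],0],[[0,0,0],[0,0,0],0]]'
python3 -c "
from h import *
snap('wrist','w1')"
```

```text
side large 71 [0.5884 0.0987 0.0556] [0.59016116 0.09693638]
side med 79 [0.465  0.2086 0.054 ] [0.46593983 0.20487359]
side small 52 [0.5935 0.3    0.0516] [0.59534064 0.29831921]
side mould 70 [0.5976 0.2072 0.0539] [0.60004496 0.20500173]
red 135 [0.42787932 0.07672603 0.05500832] [0.48693154 0.13734714 0.09332337]
(458.90264892578125, 108.44428253173828) 31.771989822387695
[0.46526463 0.09258954 0.091     ]
scene large 27 [0.5979 0.0935 0.0476] [0.59731807 0.09459362]
scene med 53 [0.472  0.203  0.0538] [0.46786066 0.20470448]
scene small 38 [0.6003 0.2949 0.0517] [0.59848984 0.29590783]
scene mould 65 [0.6049 0.2018 0.0546] [0.6024163  0.20320369]
wrist large 203 [0.5925 0.0891 0.0595] [0.59076968 0.09129226]
clock: 0.65
tool_pos: [0.5903, 0.0952, 0.1513]
orientation: [180.0, -0.0, -89.9]
force: [1.0, -0.4, 0.8]
opening: 0.0534
gripper_force: 0.0
```

View pics/w1.png

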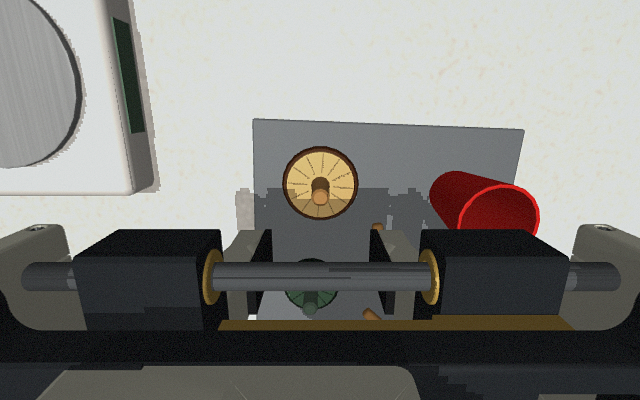

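The stem is centred between the fingers at column 320 (the red cup is at right, 498,215), so I'll descend and pinch it.

```bash
python3 -m crank '[[[0.001,-0.0005,-0.039],[0,0,0],0],[[0,0,-0.039],[0,0,0],0],[[0,0,-0.039],[0,0,0],0],[[0,0,0],[0,0,0],0],[[0,0,0],[0,0,0],-1],[[0,0,0],[0,0,0],-1],[[0,0,0],[0,0,0],-1],[[0,0,0],[0,0,0],-1],[[0,0,0],[0,0,0],-1],[[0,0,0],[0,0,0],-1],[[0,0,0],[0,0,0],-1],[[0,0,0.03],[0,0,0],-1]]'
```

```text
clock: 1.9
tool_pos: [0.5896, 0.0932, 0.0621]
orientation: [179.7, -0.1, -90.0]
force: [0.6, -0.0, 0.2]
opening: 0.0143
gripper_force: 30.0
```

```bash
python3 -m crank '[[[0,0,0.04],[0,0,0],-1],[[0,-0.04,0.03],[0,0,0],-1],[[0,-0.042,0],[0,0,0],-1],[[0,-0.042,0],[0,0,0],-1],[[0,-0.042,0],[0,0,0],-1],[[0,-0.042,0],[0,0,0],-1],[[-0.001,-0.036,0],[0,0,0],-1],[[0,0,0],[0,0,0],-1],[[0,0,-0.035],[0,0,0],-1],[[0,0,-0.03],[0,0,0],-1],[[0,0,0],[0,0,0],-1]]'
python3 -c "
from h import *
snap('scene','s1')
p=cv2.imread('pics/s1.png')[170:350,100:500];cv2.imwrite('pics/s1c.png',cv2.resize(p,None,fx=2,fy=2))"
```

```text
clock: 3.0
tool_pos: [0.588, -0.1496, 0.066]
orientation: [179.6, 0.0, -90.0]
force: [-0.7, 1.0, 0.2]
opening: 0.0143
gripper_force: 30.0
```

View pics/s1c.png

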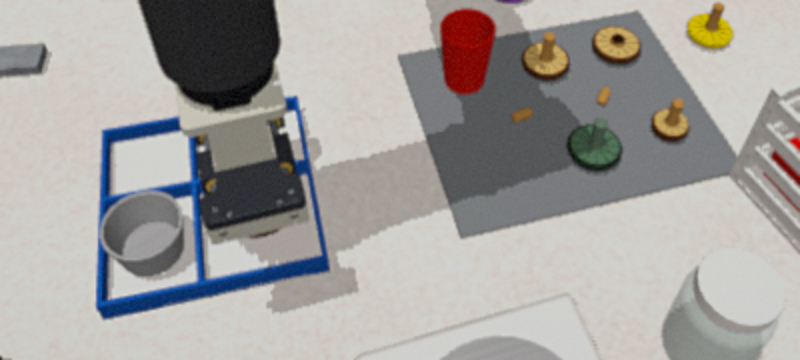

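The mushroom hangs over the largest bay (about 265,225) and clears the walls. I'll set it down, release and go to the medium one.

```bash
python3 -m crank '[[[0,0,-0.02],[0,0,0],-1],[[0,0,-0.011],[0,0,0],-1],[[0,0,-0.001],[0,0,0],-1],[[0,0,0],[0,0,0],-1]]'
python3 - <<'E'
from h import *
s=load('s1');C=cloud(s)
p=s['p'].astype(int);m=(p[...,2]>90)&(p[...,1]<60)&(p[...,0]<60); m[:,:310]=0;m[:,355:]=0;m[:170]=0;m[220:]=0
P=C[m];P=P[(P[:,2]>.0)&(P[:,2]<.11)];print('red',len(P),P.min(0),P.max(0))
Q=P[P[:,2]>.084];c,r=cv2.minEnclosingCircle(Q[:,:2].astype(np.float32)*1000);print(c,r)
E
```

```text
clock: 3.45
tool_pos: [0.5915, -0.1499, 0.0384]
orientation: [-180.0, -0.0, -90.0]
force: [-0.1, 0.5, -0.5]
opening: 0.014
gripper_force: 30.0
red 923 [0.42416126 0.07710768 0.00458413] [0.49053185 0.13583771 0.09159032]
(460.371826171875, 105.95830535888672) 30.971635818481445
```

```bash
python3 -m crank '[[[0,0,0],[0,0,0],-1],[[0,0,0],[0,0,0],-1]]'; python3 -c "
from h import *
o=ctrl.get_obs();print(o['tool_pos'],o['force'],o['joint_pos'])"
```

```text
clock: 3.65
tool_pos: [0.5915, -0.15, 0.0385]
orientation: [-179.9, -0.0, -90.0]
force: [-0.1, 0.2, -0.1]
opening: 0.0141
gripper_force: 30.0
[ 0.59152912 -0.14998353  0.03850399] [-0.07135435  0.24957659 -0.11866381] [ 4.09538924e+00  2.47432246e+01 -2.04024967e+01  9.87541690e-03
 -4.47780693e+01 -4.09068705e+00]
```

```bash
python3 -m crank '[[[0,0,-0.003],[0,0,0],-1],[[0,0,-0.002],[0,0,0],-1],[[0,0,0],[0,0,0],-1],[[0,0,0],[0,0,0],-1]]'
```

```text
clock: 4.05
tool_pos: [0.5917, -0.1501, 0.035]
orientation: [-179.9, -0.0, -89.9]
force: [-5.9, 2.4, 19.4]
opening: 0.0143
gripper_force: 30.0
```

```bash
python3 -m crank '[[[0,0,0.002],[0,0,0],0],[[0,0,0],[0,0,0],0],[[0,0,0],[0,0,0],0],[[0,0,0],[0,0,0],0],[[0,0,0.04],[0,0,0],0],[[0,0,0.04],[0,0,0],0],[[0,0,0.04],[0,0,0],0],[[-0.015,0.044,0],[0,0,0],0],[[-0.015,0.044,0],[0,0,0],0],[[-0.015,0.044,0],[0,0,0],0],[[-0.015,0.044,0],[0,0,0],0],[[0,0,0],[0,0,0],0]]'
python3 -m crank '[[[-0.016,0.044,0],[0,0,0],0],[[-0.016,0.044,0],[0,0,0],0],[[-0.016,0.044,0],[0,0,0],0],[[-0.016,0.045,0],[0,0,0],0],[[0,0,0],[0,0,0],0],[[0,0,0],[0,0,0],0]]'
python3 -c "
from h import *
snap('wrist','w2'); snap('scene','s2')"
```

```text
clock: 5.25
tool_pos: [0.5297, 0.0299, 0.1547]
orientation: [-180.0, 0.0, -89.7]
force: [0.8, -0.2, 1.4]
opening: 0.0437
gripper_force: 0.0
clock: 5.85
tool_pos: [0.4666, 0.2038, 0.1543]
orientation: [180.0, -0.0, -89.9]
force: [1.3, 0.2, 0.2]
opening: 0.0438
gripper_force: 0.0
```

View pics/w2.png

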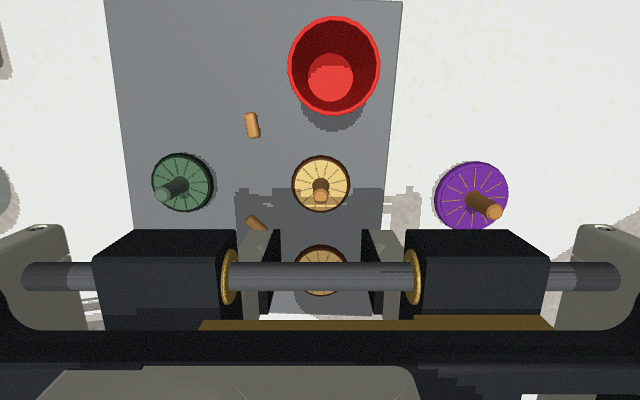

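View pics/s2.png

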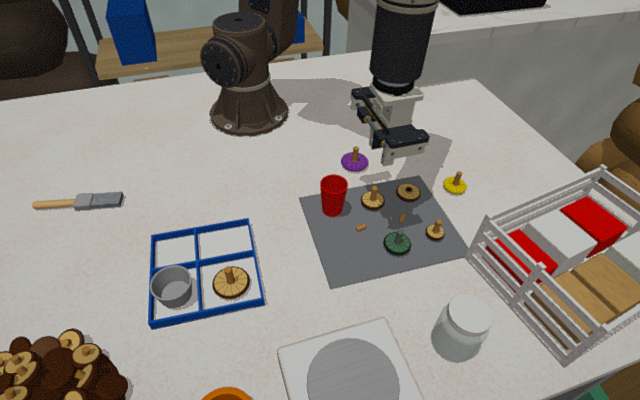

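Large mushroom sits flat in its bay (231,281). In the wrist view the medium stem is centred at (320,190), so I'll descend and grip.

```bash
python3 -m crank '[[[0,0.001,-0.04],[0,0,0],0],[[0,0,-0.04],[0,0,0],0],[[0,0,-0.035],[0,0,0],0],[[0,0,-0.006],[0,0,0],0],[[0,0,0],[0,0,0],0],[[0,0,0],[0,0,0],-1],[[0,0,0],[0,0,0],-1],[[0,0,0],[0,0,0],-1],[[0,0,0],[0,0,0],-1],[[0,0,0],[0,0,0],-1],[[0,0,0],[0,0,0],-1]]'
```

```text
clock: 7.05
tool_pos: [0.4672, 0.2043, 0.0342]
orientation: [-180.0, 0.0, -90.0]
force: [-1.4, 1.2, 6.5]
opening: 0.0132
gripper_force: 30.0
```

```bash
python3 -m crank '[[[0,0,0.04],[0,0,0],-1],[[0,0,0.045],[0,0,0],-1],[[0,0,0.045],[0,0,0],-1],[[0.002,-0.044,0],[0,0,0],-1],[[0.002,-0.044,0],[0,0,0],-1],[[0.002,-0.044,0],[0,0,0],-1],[[0.002,-0.044,0],[0,0,0],-1],[[0.003,-0.044,0],[0,0,0],-1],[[0.003,-0.044,0],[0,0,0],-1],[[0.003,-0.044,0],[0,0,0],-1],[[0.002,-0.042,0],[0,0,0],-1],[[0,0,0],[0,0,0],-1]]'
python3 -m crank '[[[0,0,-0.035],[0,0,0],-1],[[0,0,-0.035],[0,0,0],-1],[[0,0,-0.035],[0,0,0],-1],[[0,0,-0.015],[0,0,0],-1],[[0,0,0],[0,0,0],-1],[[0,0,0],[0,0,0],-1]]'
```

```text
clock: 8.25
tool_pos: [0.4855, -0.1498, 0.1632]
orientation: [179.9, -0.0, -90.3]
force: [0.7, -0.0, -0.7]
opening: 0.0128
gripper_force: 30.0
clock: 8.85
tool_pos: [0.4862, -0.1457, 0.0439]
orientation: [180.0, -0.0, -90.0]
force: [0.2, -0.1, 1.0]
opening: 0.013
gripper_force: 30.0
```

```bash
python3 -m crank '[[[0,0,-0.005],[0,0,0],-1],[[0,0,-0.003],[0,0,0],-1],[[0,0,-0.002],[0,0,0],-1],[[0,0,0],[0,0,0],-1],[[0,0,0],[0,0,0],-1]]'
```

```text
clock: 9.35
tool_pos: [0.4861, -0.146, 0.0338]
orientation: [-180.0, 0.0, -90.0]
force: [0.4, 0.1, -0.3]
opening: 0.0127
gripper_force: 30.0
```

```bash
python3 -m crank '[[[0,0,-0.001],[0,0,0],-1],[[0,0,0],[0,0,0],-1],[[0,0,0],[0,0,0],0],[[0,0,0],[0,0,0],0],[[0,0,0],[0,0,0],0],[[0,0,0],[0,0,0],0],[[0,0,0.04],[0,0,0],0],[[0,0,0.04],[0,0,0],0],[[0,0,0.04],[0,0,0],0],[[0.011,0.044,0],[0,0,0],0],[[0.011,0.044,0],[0,0,0],0]]'
python3 -m crank '[[[0.011,0.044,0],[0,0,0],0],[[0.011,0.044,0],[0,0,0],0],[[0.011,0.044,0],[0,0,0],0],[[0.011,0.044,0],[0,0,0],0],[[0.011,0.044,0],[0,0,0],0],[[0.011,0.044,0],[0,0,0],0],[[0.011,0.044,0],[0,0,0],0],[[0.012,0.046,0],[0,0,0],0],[[0,0,0],[0,0,0],0],[[0,0,0],[0,0,0],0]]'
python3 -c "
from h import *
snap('wrist','w3'); snap('scene','s3')
cv2.imwrite('pics/c3.png',cv2.resize(np.hstack([cv2.imread('pics/w3.png')[100:340,160:480],cv2.imread('pics/s3.png')[130:370,130:450]]),(800,300)))"
```

```text
clock: 10.45
tool_pos: [0.5088, -0.0576, 0.1543]
orientation: [-179.8, 0.1, -90.2]
force: [0.5, -0.3, 0.1]
opening: 0.0439
gripper_force: 0.0
clock: 11.45
tool_pos: [0.5966, 0.297, 0.1514]
orientation: [179.9, -0.1, -89.9]
force: [0.2, -0.5, -0.0]
opening: 0.0439
gripper_force: 0.0
```

View pics/c3.png

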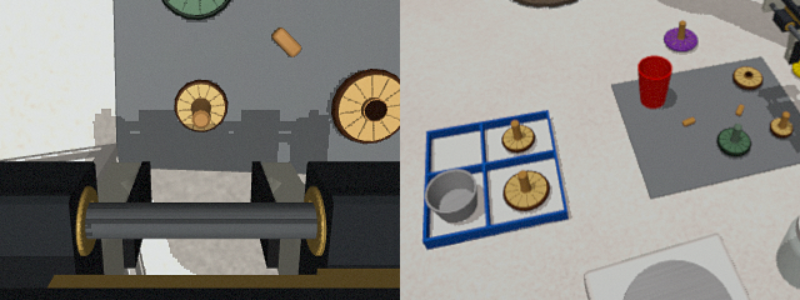

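Medium sits in the middle bay and the large one in the largest. The small stem is centred (wrist 321,194). I'll check the crate clearance before descending.

```bash
python3 - <<'E'
from h import *
for n in('side','scene','s2'):
    P=cloud(load(n)).reshape(-1,3);P=P[(abs(P[:,0]-.597)<.12)&(abs(P[:,1]-.297)<.12)&(P[:,2]>.07)&(P[:,2]<.2)]
    print(n,len(P), P.min(0) if len(P) else '', P.max(0) if len(P) else '')
E
python3 -m crank '[[[0,0,-0.04],[0,0,0],0],[[0,0,-0.035],[0,0,0],0]]'
```

```text
side 984 [0.65304404 0.3317387  0.07039797] [0.71681051 0.41691889 0.14142458]
scene 836 [0.65544139 0.33104239 0.07000012] [0.71676916 0.41687051 0.14029491]
s2 937 [0.48975197 0.19268909 0.07060664] [0.71691725 0.41674924 0.19948921]
clock: 11.75
tool_pos: [0.5973, 0.2951, 0.078]
orientation: [-179.9, 0.1, -90.1]
force: [1.0, 0.1, -1.3]
opening: 0.0443
gripper_force: 0.0
```

The crate (or jar) corner is at (0.653, 0.331), up to 0.14 high, so I'll back up and turn the gripper 45°.

```bash
python3 -m crank '[[[0,0,0.04],[0,0,0],0],[[0,0,0.04],[0,0,0],0],[[0,0,0],[0,0,-7.5],0],[[0,0,0],[0,0,-7.5],0],[[0,0,0],[0,0,-7.5],0],[[0,0,0],[0,0,-7.5],0],[[0,0,0],[0,0,-7.5],0],[[0,0,0],[0,0,-7.5],0],[[0,0,0],[0,0,0],0],[[0,0,0],[0,0,0],0]]'
python3 - <<'E'
from h import *
snap('wrist','w4'); P=cloud(load('w4')).reshape(-1,3)
Q=P[(np.hypot(P[:,0]-.597,P[:,1]-.297)<.016)&(P[:,2]>.05)&(P[:,2]<.06)]; print('stem top',len(Q),Q.mean(0))
P=cloud(load('scene')).reshape(-1,3);P=P[(abs(P[:,0]-.597)<.12)&(abs(P[:,1]-.297)<.12)&(P[:,2]>.07)&(P[:,2]<.15)]
d=P[:,:2]-[.597,.297]; a=d@[.7071,.7071]; b=d@[.7071,-.7071]; k=abs(b)<.11; print(a[k].min(), a[abs(b)<.1].min())
print(ctrl.get_obs()['joint_pos'].round(1))
E
```

```text
clock: 12.75
tool_pos: [0.597, 0.295, 0.158]
orientation: [180.0, 0.0, -134.8]
force: [-0.2, 0.0, 0.6]
opening: 0.0439
gripper_force: 0.0
stem top 182 [0.59559592 0.29550488 0.05537082]
0.07500497677392588 0.07500497677392588
[ 43.1  22.4  -5.8  -0.  -61.8 -87.9]
```

```bash
python3 -m crank '[[[0,0.001,-0.04],[0,0,0],0],[[0,0,-0.04],[0,0,0],0],[[0,0,-0.035],[0,0,0],0],[[0,0,-0.01],[0,0,0],0],[[0,0,-0.002],[0,0,0],0],[[0,0,0],[0,0,0],-1],[[0,0,0],[0,0,0],-1],[[0,0,0],[0,0,0],-1],[[0,0,0],[0,0,0],-1],[[0,0,0],[0,0,0],-1],[[0,0,0],[0,0,0],-1]]'
```

```text
clock: 13.9
tool_pos: [0.5974, 0.2973, 0.0315]
orientation: [-180.0, 0.1, -135.0]
force: [-2.2, -0.4, 5.6]
opening: 0.0123
gripper_force: 30.0
```

```bash
python3 -m crank '[[[0,0,0.045],[0,0,0],-1],[[0,0,0.045],[0,0,0],-1],[[0,0,0.045],[0,0,0],-1],[[-0.01,-0.045,0],[0,0,7.5],-1],[[-0.01,-0.045,0],[0,0,7.5],-1],[[-0.01,-0.045,0],[0,0,7.5],-1],[[-0.01,-0.045,0],[0,0,7.5],-1],[[-0.01,-0.045,0],[0,0,7.5],-1],[[-0.01,-0.045,0],[0,0,7.5],-1],[[-0.01,-0.045,0],[0,0,0],-1],[[-0.01,-0.045,0],[0,0,0],-1],[[0,0,0],[0,0,0],-1]]'
```

```text
clock: 15.1
tool_pos: [0.515, -0.067, 0.1656]
orientation: [179.9, -0.0, -90.2]
force: [0.2, 0.1, 0.4]
opening: 0.0123
gripper_force: 30.0
```

```bash
python3 -m crank '[[[-0.009,-0.046,0],[0,0,0],-1],[[-0.009,-0.046,0],[0,0,0],-1],[[-0.009,-0.046,0],[0,0,0],-1],[[-0.01,-0.047,0],[0,0,0],-1],[[0,0,0],[0,0,0],-1],[[0,0,0],[0,0,0],-1]]'
```

```text
clock: 15.7
tool_pos: [0.4795, -0.2489, 0.1653]
orientation: [180.0, 0.0, -90.2]
force: [-0.0, 0.2, -0.2]
opening: 0.0119
gripper_force: 30.0
```

```bash
python3 -m crank '[[[0,0,-0.04],[0,0,0],-1],[[0,0,-0.04],[0,0,0],-1],[[0,0,-0.035],[0,0,0],-1],[[0,0,-0.014],[0,0,0],-1],[[0,0,-0.004],[0,0,0],-1],[[0,0,-0.002],[0,0,0],-1],[[0,0,0],[0,0,0],-1],[[0,0,0],[0,0,0],-1]]'
```

```text
clock: 16.5
tool_pos: [0.481, -0.2479, 0.0317]
orientation: [-179.9, -0.0, -90.0]
force: [0.5, 0.2, -0.4]
opening: 0.0121
gripper_force: 30.0
```

```bash
python3 -m crank '[[[0,0,-0.0015],[0,0,0],-1],[[0,0,0],[0,0,0],-1],[[0,0,0],[0,0,0],0],[[0,0,0],[0,0,0],0],[[0,0,0],[0,0,0],0],[[0,0,0],[0,0,0],0],[[0,0,0.045],[0,0,0],0],[[0,0,0.045],[0,0,0],0],[[0,0,0.045],[0,0,0],0],[[-0.002,0.044,0],[0,0,0],1],[[-0.003,0.044,0],[0,0,0],1]]'
python3 -m crank '[[[-0.003,0.044,0],[0,0,0],1],[[-0.003,0.044,0],[0,0,0],1],[[-0.003,0.044,0],[0,0,0],1],[[-0.003,0.044,0],[0,0,0],1],[[-0.003,0.044,0],[0,0,0],1],[[-0.001,0.047,0],[0,0,0],1],[[0,0,0],[0,0,0],1],[[0,0,0],[0,0,0],1]]'
python3 - <<'E'
from h import *
snap('wrist','w5'); snap('scene','s5')
s=load('w5');C=cloud(s);p=s['p'].astype(int);m=(p[...,2]>90)&(p[...,1]<70)&(p[...,0]<70)
P=C[m];P=P[(P[:,2]>.083)&(P[:,2]<.1)]
if len(P): c,r=cv2.minEnclosingCircle(P[:,:2].astype(np.float32)*1000);print(len(P),c,r,P[:,2].max())
C=cloud(load('s5'));b=C[260:310,145:197].reshape(-1,3); b=b[(b[:,2]>.046)&(b[:,2]<.056)];c,r=cv2.minEnclosingCircle(b[:,:2].astype(np.float32)*1000);print('steel',len(b),c,r)
cv2.imwrite('pics/c5.png',cv2.resize(np.hstack([cv2.imread('pics/w5.png')[100:340,160:480],cv2.imread('pics/s5.png')[130:370,130:450]]),(800,300)))
E
```

```text
clock: 17.6
tool_pos: [0.4756, -0.1598, 0.1655]
orientation: [-179.8, 0.0, -90.2]
force: [0.8, 1.3, -1.0]
opening: 0.0546
gripper_force: 0.0
clock: 18.4
tool_pos: [0.4586, 0.108, 0.1639]
orientation: [180.0, -0.0, -89.8]
force: [0.5, -0.3, -0.5]
opening: 0.0875
gripper_force: 0.0
904 (457.9749755859375, 105.65119934082031) 30.848495483398438 0.09304596389487074
steel 282 (581.7474975585938, -254.58599853515625) 38.675048828125
```

View pics/c5.png

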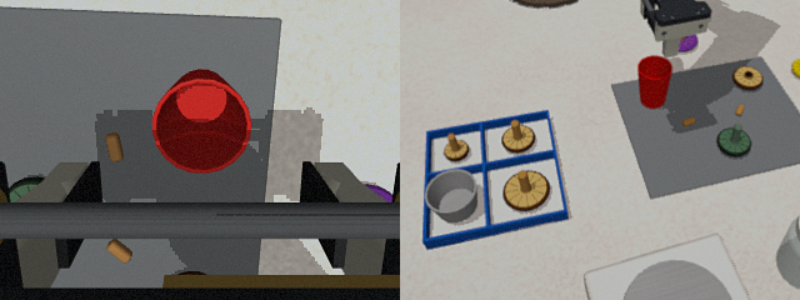

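All three mushrooms stand in their bays. The red cup's rim is centred between the fingers (wrist crop 201,125), so I'll descend and grip it.

```bash
python3 -m crank '[[[0,-0.0015,-0.04],[0,0,0],1],[[0,0,-0.04],[0,0,0],1],[[0,0,-0.025],[0,0,0],1],[[0,0,-0.007],[0,0,0],1],[[0,0,0],[0,0,0],1],[[0,0,0],[0,0,0],-1],[[0,0,0],[0,0,0],-1],[[0,0,0],[0,0,0],-1],[[0,0,0],[0,0,0],-1],[[0,0,0],[0,0,0],-1],[[0,0,0],[0,0,0],-1],[[0,0,0],[0,0,0],-1]]'
```

```text
clock: 19.7
tool_pos: [0.4593, 0.1057, 0.0528]
orientation: [-179.9, 0.0, -90.0]
force: [-1.4, 0.8, 7.9]
opening: 0.0606
gripper_force: 30.0
```

```bash
python3 -m crank '[[[0,0,0.035],[0,0,0],-1],[[0,0,0.035],[0,0,0],-1],[[0,0,0.04],[0,0,0],-1],[[0.015,-0.045,0],[0,0,0],-1],[[0.015,-0.045,0],[0,0,0],-1],[[0.015,-0.045,0],[0,0,0],-1],[[0.015,-0.045,0],[0,0,0],-1],[[0.015,-0.045,0],[0,0,0],-1],[[0.015,-0.045,0],[0,0,0],-1],[[0.016,-0.045,0],[0,0,0],-1],[[0.016,-0.045,0],[0,0,0],-1],[[0,0,0],[0,0,0],-1]]'
python3 -m crank '[[[0,0,-0.03],[0,0,0],-1],[[0,0,-0.02],[0,0,0],-1],[[0,0,0],[0,0,0],-1],[[0,0,0],[0,0,0],-1]]'
python3 - <<'E'
from h import *
snap('scene','s6'); snap('side','d6')
for n in('s6','d6'):
    s=load(n);C=cloud(s);p=s['p'].astype(int);m=(p[...,2]>80)&(p[...,1]<60)&(p[...,0]<60)
    P=C[m];P=P[(np.hypot(P[:,0]-.58,P[:,1]+.255)<.06)&(P[:,2]<.2)]
    lo=P[:,2].min();print(n,len(P),lo,P[:,2].max())
    for a in(.005,.02,.035):
        Q=P[(P[:,2]>lo+a)&(P[:,2]<lo+a+.012),:2]; 
        if len(Q)>10:
            R0=.0235+(a+.006)*.0075/.085
            from scipy.optimize import least_squares
            f=least_squares(lambda c:np.hypot(*(Q-c).T)-R0,[.581,-.2546] if n=='s6' else [.575,-.26],loss='soft_l1',f_scale=.002);print(a,len(Q),f.x.round(4))
    b=C.reshape(-1,3);b=b[(np.hypot(b[:,0]-.581,b[:,1]+.2546)<.045)&(b[:,2]>.046)&(b[:,2]<.054)];c,r=cv2.minEnclosingCircle(b[:,:2].astype(np.float32)*1000);print('steel',len(b),c,r)
cv2.imwrite('pics/c6.png',np.hstack([cv2.resize(load('s6')['p'][180:350,100:270],(400,400)),cv2.resize(load('d6')['p'][60:210,280:430],(400,400))]))
E
```

```text
clock: 20.9
tool_pos: [0.5818, -0.2592, 0.161]
orientation: [179.9, -0.1, -90.2]
force: [-0.7, 0.4, -0.0]
opening: 0.0605
gripper_force: 30.0
clock: 21.3
tool_pos: [0.581, -0.2545, 0.1124]
orientation: [180.0, -0.0, -90.0]
force: [1.0, -0.3, -0.7]
opening: 0.0605
gripper_force: 30.0
s6 137 0.011575949236094672 0.19966120410596155
steel 171 (583.3897705078125, -254.65655517578125) 37.13201904296875
d6 560 0.06465878420268609 0.1528317966646421
0.005 57 [ 0.5815 -0.2531]
0.02 53 [ 0.581  -0.2537]
0.035 59 [ 0.5818 -0.2539]
steel 56 (581.2763061523438, -253.42161560058594) 38.4863395690918
```

View pics/c6.png

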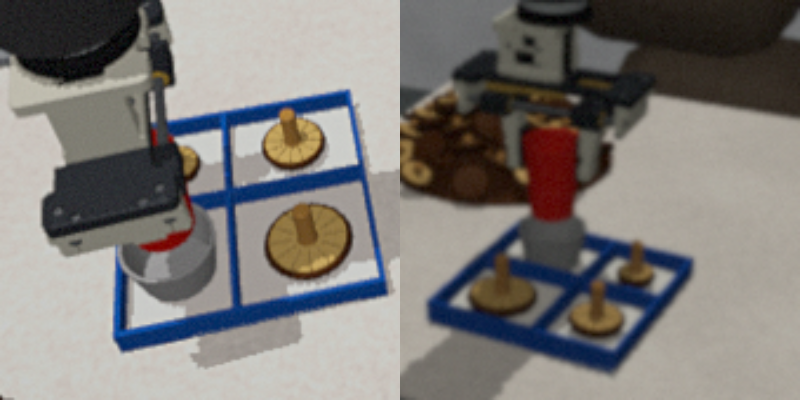

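The red cup hangs centred over the steel cup to within about 2 mm (side crop 552,215 over 552,240). Lowering it.

```bash
python3 -m crank '[[[0,0,-0.02],[0,0,0],-1],[[0,0,-0.015],[0,0,0],-1],[[0,0,-0.01],[0,0,0],-1],[[0,0,-0.005],[0,0,0],-1],[[0,0,0],[0,0,0],-1],[[0,0,0],[0,0,0],-1]]'
```

```text
clock: 22.0
tool_pos: [0.5816, -0.2546, 0.0629]
orientation: [-179.9, -0.0, -90.0]
force: [0.0, -0.3, -0.4]
opening: 0.0607
gripper_force: 30.0
```

```bash
python3 -m crank '[[[0,0,-0.002],[0,0,0],-1],[[0,0,-0.002],[0,0,0],-1],[[0,0,-0.001],[0,0,0],-1],[[0,0,0],[0,0,0],-1],[[0,0,0],[0,0,0],-1]]'
```

```text
clock: 22.5
tool_pos: [0.581, -0.2545, 0.0571]
orientation: [180.0, -0.0, -90.0]
force: [-0.2, 0.1, -0.5]
opening: 0.0608
gripper_force: 30.0
```

```bash
python3 -m crank '[[[0,0,-0.001],[0,0,0],-1],[[0,0,0],[0,0,0],-1],[[0,0,0],[0,0,0],1],[[0,0,0],[0,0,0],1],[[0,0,0],[0,0,0],1],[[0,0,0],[0,0,0],1],[[0,0,0.04],[0,0,0],1],[[0,0,0.04],[0,0,0],1],[[0,0,0.04],[0,0,0],1],[[-0.03,0.04,0.03],[0,0,0],1],[[-0.03,0.04,0],[0,0,0],1],[[-0.03,0.04,0],[0,0,0],1]]'
python3 -m crank '[[[-0.03,0.045,0],[0,0,0],1],[[0,0.045,0],[0,0,0],1],[[0,0.045,0],[0,0,0],1],[[0,0.045,0],[0,0,0],1],[[0,0,0],[0,0,0],1],[[0,0,0],[0,0,0],1]]'
python3 - <<'E'
from h import *
snap('scene','s7'); snap('side','d7')
for n in('s7','d7'):
    C=cloud(load(n)).reshape(-1,3)
    b=C[(np.hypot(C[:,0]-.581,C[:,1]+.2546)<.05)&(C[:,2]<.15)]; print(n,'cup top',np.percentile(b[:,2],[98,99.5]))
    q=b[b[:,2]>.085];print(cv2.minEnclosingCircle(q[:,:2].astype(np.float32)*1000)); q=b[(b[:,2]>.046)&(b[:,2]<.054)];print('steel',cv2.minEnclosingCircle(q[:,:2].astype(np.float32)*1000))
cv2.imwrite('pics/c7.png',np.hstack([cv2.resize(load('s7')['p'][180:350,100:270],(400,400)),cv2.resize(load('d7')['p'][60:210,280:430],(400,400))]))
E
```

```text
clock: 23.7
tool_pos: [0.4946, -0.1394, 0.2023]
orientation: [-179.9, 0.0, -90.1]
force: [1.0, 1.4, 0.2]
opening: 0.0875
gripper_force: 0.0
clock: 24.3
tool_pos: [0.4674, 0.0375, 0.2018]
orientation: [180.0, 0.0, -89.8]
force: [-0.0, -1.0, -0.2]
opening: 0.0878
gripper_force: 0.0
s7 cup top [0.09505045 0.09601611]
((581.1407470703125, -253.31434631347656), 31.199668884277344)
steel ((582.6173095703125, -255.4985809326172), 37.75869369506836)
d7 cup top [0.0939606  0.09480701]
((579.1796875, -253.0054168701172), 33.58832931518555)
steel ((579.9674072265625, -253.19053649902344), 38.53843307495117)
```

View pics/c7.png

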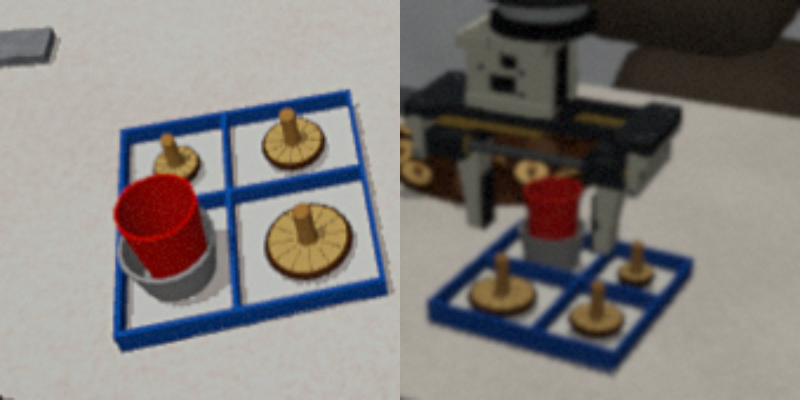

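The red cup's rim is at 0.095, which means it is fully home and upright. The mushrooms stand flat in their own bays and the arm is clear.

```bash
python3 -c "
from plant import close_job
print(close_job())"
```

```text
the job is handed in; nothing more can be done
None
```

I handed the job in at about 24 s: the last pictures show the three sound mushrooms flat in their own bays by size and the red cup fully home in the steel cup, and I never touched the two rejects; the hand-in returned no verdict.

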